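# Seat a round-bottomed mortar in its ring on a pottery ware board

## Robot

A 6-joint arm with a two-finger parallel gripper is mounted at the origin on the work surface. World frame = base frame: x ahead of the robot, y to its left, z up, the work surface at z = 0. Lengths are in m, angles in degrees, forces in N, time in s.
With the tool pointing down it reaches from about 0.3 to 0.75 m from the base axis. Payload 8.5 kg.
Tool frame: the origin (TCP) lies at the very end of the fingers, on their centre line; the grasp point (between the pads) lies 19 mm behind it (env.tcp_to_grasp is the distance from the TCP to the grasp point, in m); z points along the fingers, y is the line along which they close (so a half turn about z gives the same grasp; the last joint's range is limited). The gripper opens to 85 mm and grips with 20 to 120 N. Pads are 22 mm wide; open, the fingers measure 114 mm over their backs; the gripper's body (76 mm by 85 mm) begins 54 mm behind the grasp point. The pads swing forward as they close: fully open they stand 13 mm farther back than shut.
Start: joints at [-83.153, 21.807, 74.336, -0, 83.858, -12.336], TCP at [0.181, -0.519, 0.231] pointing down, gripper open.
Joint ranges: [-178.18, 178.18], [-50.72, 133.34], [12.68, 142.11], [-81.47, 261.47], [9.98, 163.14], [-165.26, 165.26]. Speed limits (degrees/s): [136.94, 136.94, 180, 180, 180, 180].

## Interface

Orientations are given as a 3x3 rotation matrix whose columns are the frame's x, y, z axes.
In Python, from rig import status, get_image, env gives the robot as it stands.
- The arm moves only by the shell command python3 -m handwheel 'ROWS' [FORCE]. ROWS is text: rows parted by semicolons, each of 7 numbers parted by spaces: the shift along the world's x, y, z in cm, then the turn, a rotation vector about the world's x, y, z in degrees, then the opening, from 0 (shut) to 1 (fully open). In form: dx dy dz wx wy wz gripper; .... A call has 1 to 8 rows; each row is the pose to reach, as a shift and turn from the pose commanded when the call began; what a row does not reach only later rows make up. A row lasts 1/12 s, in which the tool goes at most 41.7 mm and 7.16 degrees, less where a joint would pass 70% of its speed; a pose out of reach is approached as far as the arm can. A call with a gripper value outside its range is refused whole. The fingers move at their own pace and stop on an object; FORCE is the grip in N (left out, the last holds). Time passes only in rows, so rows that repeat a pose let the fingers close. It gives the time, the measured TCP pose, the force, the opening and the grip force at its end, in the units of the state.
- status.observe(): the state, without advancing time (a new reading comes with each control period).
- get_image(name): name is "side" or "top" or "wrist"; returns a dict with "color" (400x640x3 uint8, red, green, blue), "vertical_fov" (degrees; the focal length in pixels is half the picture's height over the tangent of half this angle, whatever the lens; pixels are square), "cx", "cy" (the principal point, pixels), "xyz" and "orientation" of the camera in the world. Camera axes: x right, y down, z forward; pixel columns grow to the right and rows downward; lengths in m; the calibration is good to about 2 mm. The wrist camera is an equidistant fisheye: a pixel r from the principal point sees the ray r / f radians off the axis. A picture is of the moment at which its call begins. There is no depth.
- env.close_job(): hands the job in; it is judged then, once.
The state is a dict: "time_s": time; "q": joint angles; "qvel": joint speeds; "joint_efforts": joint torques, N m; "position": TCP position; "tool_rot": TCP orientation; "ft_force": force on the tool from outside, world axes, zero at the start; "wrist_torque": the same for the moment, N m; "grip_width": finger opening in m; "gripper_force": force on a finger pad.
Only numpy, scipy, OpenCV 4.12 (cv2) and the standard library are available. Lean on these libraries where they do the work, as an engineer would, in place of code of your own. Each camera call takes 0.05 s, during which the arm holds its last target. There are 200 camera calls.

## Task

First clear the ring seat on the ware board: put the wooden paddle that lies across it flat in the blue tool tray. Then slide the round-bottomed mortar along the board, never lifting it off the board or letting it roll over onto its side, round the pots and into the ring, and tip it until it sits centred and level in the ring. Leave the four pots on the board where they stand.

Things in the scene. Friction and masses are not known exactly. Their poses are not given: they have to be found in the camera images.
- board: plywood ware board, 340 (x) x 520 (y) x 24 mm thick, fixed to the bench (it does not slide). Origin at the centre of its underside on the bench; its top face lies 24 mm above. The pots, mortar and paddle stand on it. z up
- seat (a point): centre of the ring seat, in the plane of the board's top face, 150 mm from the board's centre along its -y and 110 mm from its -y edge. A plain round hole of 73 mm diameter right through the board, flush with the top face (no raised lip), marked by a black band 104 mm in outer diameter. Axes as the board's
- mortar: white stoneware mortar with a blue band, 70 mm high, about 0.6 kg. Underside half a sphere of 50 mm radius; above 50 mm an upright wall, 100 mm outside diameter, 10 mm thick, flat rim, hollow 30 mm. Origin at the lowest point of the underside, z along its axis out of the mouth. Slides easily on the board but leans forward when pushed; in the ring it stays at almost any tilt it is left; level there, its rim is 54 mm above the board's top
- mortar_center (a point): centre of the mortar's sphere, on its axis 50 mm above its lowest point and 20 mm below the rim plane; 50 mm above the board's top wherever the mortar stands on the board, and about 34 mm above it when seated in the ring. z along the mortar's axis
- paddle_center (a point): wooden paddle lying flat across the ring seat, 170 mm long, 0.11 kg. Point on its midline, 11 mm above its underside, near its centre of mass, on the dark handle: a rounded bar 24 mm wide (y), 22 mm thick, from 85 mm behind this point (-x) to 5 mm ahead; then the lighter blade, 80 mm long, 50 mm wide, 12 mm thick. x along the paddle towards the blade, z up
- tray: blue plastic tool tray, open on top, 250 (x) x 140 (y) x 30 mm, walls and floor 6 mm thick, fixed. Origin at the centre of its underside on the bench, z up
- jar_center (a point): amber glass jar with a black lid: a bystander on the board, 68 mm across at its widest, 58 mm high, loose. The point is on its axis half-way up, z up
- cup_center (a point): terracotta beaker, open at the top: a bystander on the board, 68 mm across at its widest, 55 mm high, loose. The point is on its axis half-way up, z up
- tub_center (a point): white plastic tub with a green lid: a bystander on the board, 70 mm across at its widest, 50 mm high, loose. The point is on its axis half-way up, z up
- vase_center (a point): small blue stoneware vase with a waist below its mouth: a bystander on the board, 68 mm across at its widest, 56 mm high, loose. The point is on its axis half-way up, z up

How it is judged (in metres and radians):
On the way, in this order (a step that is already met when the one before it is completed fails the run):
1. the paddle lies flat in the tool tray (x of paddle_center in the frame of tray between -0.04 and 0.04 m and y of paddle_center in the frame of tray between -0.045 and 0.045 m and height (world z) of paddle_center below 0.03 m and angle between paddle_center's own z axis and vertical below 0.15 rad), for 0.2 s.
2. the mortar has dropped into the ring seat (horizontal distance between mortar_center and seat below 0.006 m and z of mortar_center in the frame of seat below 0.039 m), for 0.1 s.
At the end, for the whole second after the job is handed in: Mortar at rest in the ring, its sphere centre within 6 mm of the seat axis and under 39 mm above the board top, axis within 0.08 rad of vertical; paddle flat in the tray, within 40 mm (along) and 45 mm (across) of its centre; each pot within 20 mm of its start (all of step 1 and all of step 2 and angle between mortar's own z axis and vertical below 0.08 rad and linear speed of mortar below 0.02 m/s and angular speed of mortar below 0.1 rad/s and distance of each of jar_center, cup_center, tub_center, vase_center from where it was at the start of the episode below 0.02 m); the robot touches nothing.
It fails at once if the mortar is lifted off the board (its centre more than 15 mm above where it is when standing on the board) (z of mortar_center in the frame of seat above 0.065 m).
It fails at once if the mortar rolls over onto its side (tilted more than 1.2 rad) (angle between mortar's own z axis and vertical above 1.2 rad).
It fails at once if a pot on the board is pushed more than 20 mm or knocked over (distance of any of jar_center, cup_center, tub_center, vase_center from where it was at the start of the episode above 0.02 m or angle between any of jar_center, cup_center, tub_center, vase_center's own z axis and vertical above 0.5 rad).
It also fails if it takes over 72 s, if anything falls off the work surface, if the arm or the gripper's body presses on something with over 40 N, if the wrist force passes 120 N, or if a joint passes its speed limit or range.

## Working session

There is one attempt and no reset: what is moved stays moved. The work goes in short steps, Python scripts to look and compute and a shell command to move; the robot and the scene stay as the last step left them, time stands still between calls to the robot, and variables do not carry over. Pictures are saved under pics/ and viewed, at most 10 in all, crops included, and the job is handed in when it is done.

```bash
ls; mkdir -p pics; python3 - <<'E'
from rig import status,get_image,env
import cv2,numpy as np
for n in("top","side"):
    d=get_image(n);cv2.imwrite(f"pics/{n}0.png",d["color"][:,:,::-1]);np.save(f"{n}0.npy",d,allow_pickle=True)
    print(n,d["vertical_fov"],d["cx"],d["cy"],d["xyz"],np.round(d["orientation"],3).tolist())
s=status.observe();print(s["time_s"],s["position"],np.round(s["tool_rot"],3).tolist(),s["grip_width"])
E
```

```text
pics
top 48.16545187170989 316.63063019555864 196.51893903435376 [ 0.49756364 -0.0443411   1.05202019] [[0.025, -0.998, 0.064], [-1.0, -0.025, 0.011], [-0.01, -0.064, -0.998]]
side 42.13551929977835 328.06304683287277 206.80928083557416 [-0.07720126  0.72709159  1.02561912] [[-0.76, -0.458, 0.461], [-0.649, 0.52, -0.555], [0.015, -0.721, -0.693]]
0.1 [ 0.18067659 -0.51922845  0.23077837] [[0.944, 0.329, -0.0], [0.329, -0.944, 0.001], [0.0, -0.001, -1.0]] 0.08516911793388916
```

View pics/top0.png

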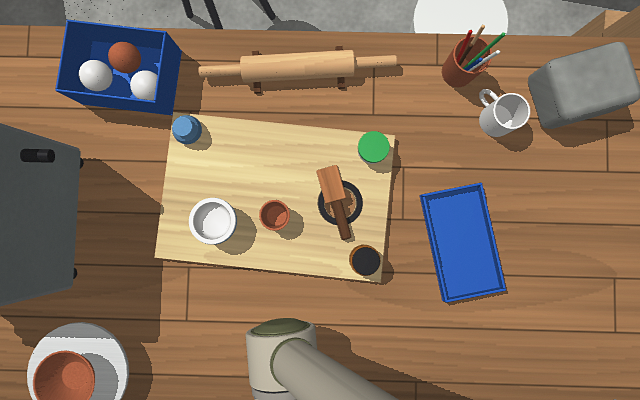

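View pics/side0.png

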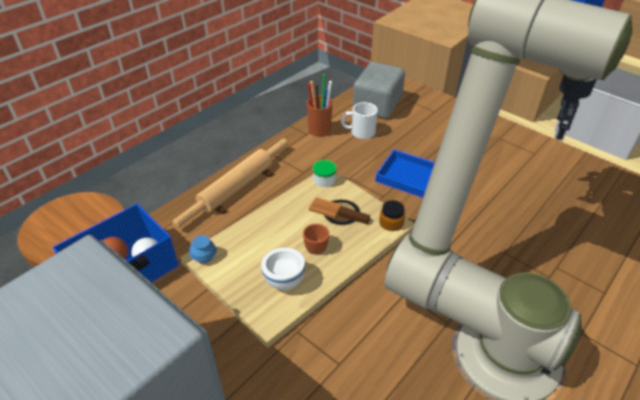

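The top view shows the mortar at (213,221), cup (275,214), ring (340,203), the paddle from (328,170) to (347,237), tub (374,147), jar (366,260), vase (187,129) and the tray around (463,243). The cup stands directly between the mortar and the ring. The side view agrees.

```bash
cat > h.py <<'E'
import numpy as np,cv2
from rig import status,get_image,env
def cast(d,uv,z):
    h=d["color"].shape[0];f=h/2/np.tan(np.radians(d["vertical_fov"]/2))
    R=np.array(d["orientation"]);o=np.array(d["xyz"])
    r=np.column_stack([(np.atleast_2d(uv)-[d["cx"],d["cy"]])/f,np.ones(len(np.atleast_2d(uv)))])@R.T
    return o+r*((z-o[2])/r[:,2])[:,None]
def blob(d,lo,hi,roi):
    hsv=cv2.cvtColor(d["color"],cv2.COLOR_RGB2HSV);m=cv2.inRange(hsv,np.array(lo),np.array(hi))
    k=np.zeros_like(m);x0,y0,x1,y1=roi;k[y0:y1,x0:x1]=255;m&=k
    c=cv2.findContours(m,cv2.RETR_EXTERNAL,cv2.CHAIN_APPROX_NONE)[0]
    return max(c,key=cv2.contourArea)[:,0,:].astype(np.float32)
E
cat > m1.py <<'E'
from h import *
d=np.load("top0.npy",allow_pickle=True).item()
p=lambda *a:print(*[np.round(x,4).tolist() if not isinstance(x,str) else x for x in a])
def circ(n,lo,hi,roi,z):
    q=cast(d,blob(d,lo,hi,roi),z)[:,:2].astype(np.float32);(c,s,a)=cv2.fitEllipse(q);p(n,c,"size",s)
def rect(n,lo,hi,roi,z):
    q=cast(d,blob(d,lo,hi,roi),z)[:,:2].astype(np.float32);r=cv2.minAreaRect(q);p(n,r[0],"size",r[1],"ang",r[2],cv2.boxPoints(r))
circ("tub",(45,100,60),(80,255,255),(350,125,400,170),.074)
circ("jarlid",(0,0,0),(179,255,60),(345,240,390,280),.082)
circ("cup",(0,120,60),(14,255,255),(255,195,297,235),.079)
circ("vase",(95,80,60),(120,255,255),(168,110,208,150),.080)
circ("mortar rim",(0,0,170),(179,30,255),(185,195,240,248),.094)
circ("ring",(0,0,0),(179,255,50),(312,176,370,230),.024)
rect("tray",(100,120,60),(125,255,255),(410,170,515,310),.030)
rect("board",(15,40,120),(30,160,255),(150,108,400,288),.024)
for nm,uv,z in(("blade",[(316,170),(339,165),(347,198),(324,205)],.036),("handle end",[(346,239)],.046),("handle front",[(334,202)],.046)): p(nm,cast(d,uv,z))
hsv=cv2.cvtColor(d["color"],cv2.COLOR_RGB2HSV)
p("hsv blade,handle,wood",hsv[185,330],hsv[220,344],hsv[180,250])
cv2.imwrite("pics/crop0.png",cv2.resize(d["color"][110:290,150:400,::-1],None,fx=3.2,fy=3.2,interpolation=cv2.INTER_CUBIC))
E
python3 m1.py
```

```text
tub [0.6734, -0.155] size [0.0666, 0.0686]
jarlid [0.4237, -0.1421] size [0.0565, 0.0579]
cup [0.5175, 0.0583] size [0.0649, 0.0654]
vase [0.7014, 0.2578] size [0.0608, 0.0644]
mortar rim [0.5019, 0.1902] size [0.0967, 0.0985]
ring [0.5532, -0.1007] size [0.0636, 0.0865]
tray [0.4679, -0.365] size [0.2482, 0.1458] ang 12.7195 [[0.33079999685287476, -0.32120001316070557], [0.3628999888896942, -0.4634999930858612], [0.6050000190734863, -0.40880000591278076], [0.5728999972343445, -0.26660001277923584]]
board [0.5631, 0.0635] size [0.5222, 0.3417] ang 85.282 [[0.37130001187324524, -0.1826000064611435], [0.7117999792098999, -0.21070000529289246], [0.754800021648407, 0.30970001220703125], [0.41429999470710754, 0.337799996137619]]
blade [[0.6229, -0.0297, 0.036], [0.6357, -0.0819, 0.036], [0.5606, -0.1018, 0.036], [0.5434, -0.0499, 0.036]]
handle end [[0.468, -0.1009, 0.046]]
handle front [[0.5502, -0.0722, 0.046]]
hsv blade,handle,wood [12, 147, 175] [12, 139, 92] [22, 85, 231]
```

View pics/crop0.png

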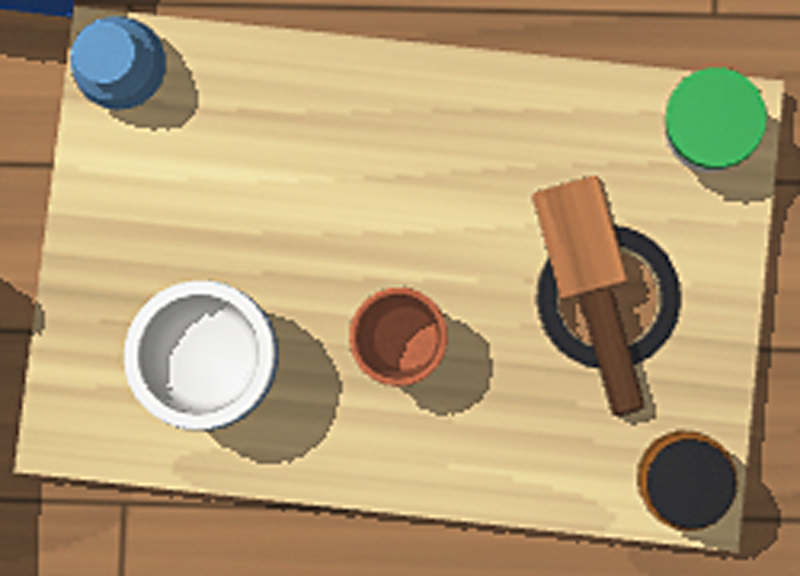

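```bash
cat > m2.py <<'E'
from h import *
d=np.load("top0.npy",allow_pickle=True).item()
c=lambda pts,z:cast(d,np.array(pts,float)/3.2+[150,110],z)[:,:2]
r=lambda x:np.round(x,4).tolist()
print("ring",r(c([(609.5,297)],.024)))
b=c([(533,195),(600,177),(627,281),(560,297)],.036)
h=c([(628,411),(593,290)],.046)
u=(b[0]+b[1]-b[2]-b[3])/2;print("blade len",np.linalg.norm(u),"wid",np.linalg.norm(b[0]-b[1]),"yaw",np.degrees(np.arctan2(u[1],u[0])))
u/=np.linalg.norm(u);print("pc from blade",r(b.mean(0)-.045*u),"from handle",r(h.mean(0)+.04*u),"hlen",np.linalg.norm(h[0]-h[1]))
s=np.load("side0.npy",allow_pickle=True).item()
print("side mortar rim ctr ~",r(cast(s,[(285,264)],.094)))
E
python3 m2.py
```

```text
ring [[0.5499, -0.0877]]
blade len 0.07606849887394417 wid 0.04953383091659765 yaw 15.96536124461564
pc from blade [0.548, -0.0776] from handle [0.5498, -0.0772] hlen 0.0881627587207522
side mortar rim ctr ~ [[0.4929, 0.1923, 0.094]]
```

```bash
python3 -m handwheel '18 22 0 0 0 -1 0.7; 18 22 0 0 0 -3 0.7; 18 22 0 0 0 -3 0.7; 18 22 0 0 0 -3 0.7;18 22 0 0 0 -3 0.7;18 22 0 0 0 -3 0.7;18 22 0 0 0 -3 0.7;18 22 0 0 0 -3 0.7' 40
python3 -m handwheel '18.2 22 -10 0 0 0 0.7;18.2 22 -10 0 0 0 0.7;18.2 22 -10 0 0 0 0.7;18.2 22 -10 0 0 0 0.7;18.2 22 -10 0 0 0 0.7;18.2 22 -10 0 0 0 0.7;18.2 22 -10 0 0 0 0.7;18.2 22 -10 0 0 0 0.7'
python3 -m handwheel '0 0 0 0 0 0 0.7;0 0 0 0 0 0 0.7;0 0 0 0 0 0 0.7'
python3 - <<'E'
from h import *
d=get_image("wrist");cv2.imwrite("pics/w1.png",d["color"][:,:,::-1]);np.save("w1.npy",d,allow_pickle=True)
print(status.observe()["ft_force"],status.observe()["grip_width"])
E
```

```text
time_s: 0.77
position: [0.3631, -0.295, 0.2314]
tool_rot: [[0.959, 0.284, 0.001], [0.284, -0.959, 0.002], [0.001, -0.001, -1.0]]
ft_force: [-1.0, 0.5, -1.2]
grip_width: 0.0598
gripper_force: 0.0
time_s: 1.43
position: [0.5441, -0.0757, 0.1289]
tool_rot: [[0.959, 0.282, -0.003], [0.282, -0.959, 0.002], [-0.002, -0.003, -1.0]]
ft_force: [-0.8, 0.4, 0.0]
grip_width: 0.0598
gripper_force: 0.0
time_s: 1.68
position: [0.5423, -0.0807, 0.1317]
tool_rot: [[0.961, 0.278, 0.0], [0.278, -0.961, -0.0], [0.0, 0.001, -1.0]]
ft_force: [-0.3, 0.7, -0.2]
grip_width: 0.0597
gripper_force: 0.0
[-0.05652061  0.74835912 -0.20914881] 0.059611541022299416
```

View pics/w1.png

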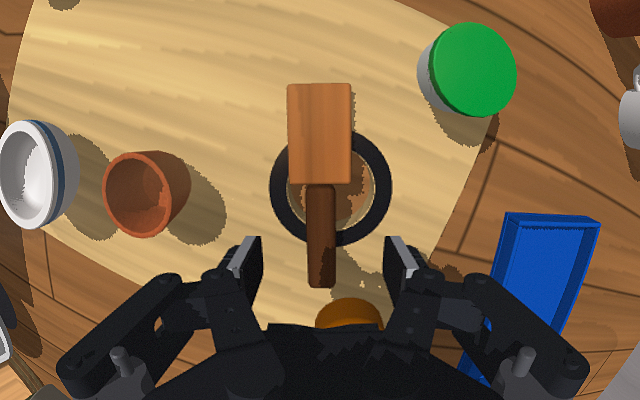

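The wrist view shows the handle at column 320, midway between the fingers (250 and 392) and parallel to them. I'll descend and grip.

```bash
python3 -m handwheel '0 0.1 -4 0 0 0 0.7;0 0.1 -8 0 0 0 0.7;0 0.1 -10.2 0 0 0 0.7;0 0.1 -10.2 0 0 0 0.7;0 0.1 -10.2 0 0 0 0.5;0 0.1 -10.2 0 0 0 0.1;0 0.1 -10.2 0 0 0 0.1;0 0.1 -10.2 0 0 0 0.1' 40
python3 -m handwheel '0 0 0 0 0 0 0.1;0 0 0 0 0 0 0.1;0 0 0 0 0 0 0.1;0 0 1 0 0 0 0.1;0 0 3 0 0 0 0.1;0 0 7 0 0 0 0.1;0 0 11 0 0 0 0.1;0 0 13 0 0 0 0.1'
```

```text
time_s: 2.4
position: [0.5437, -0.0791, 0.0315]
tool_rot: [[0.96, 0.279, 0.004], [0.279, -0.96, -0.002], [0.003, 0.003, -1.0]]
ft_force: [-2.0, -0.2, 8.2]
grip_width: 0.0231
gripper_force: 40.7
time_s: 3.07
position: [0.5438, -0.0787, 0.1653]
tool_rot: [[0.96, 0.279, 0.007], [0.279, -0.96, -0.003], [0.006, 0.004, -1.0]]
ft_force: [0.4, 0.2, 0.3]
grip_width: 0.0229
gripper_force: 39.6
```

```bash
python3 -m handwheel '-1.2 -4 0 0 0 0 0.1;-2.3 -8 0 0 0 -1 0.1;-3.4 -12 0 0 0 -2 0.1;-4.6 -16 0 0 0 -3.3 0.1;-5.7 -20 0 0 0 -3.3 0.1;-6.8 -24 0 0 0 -3.3 0.1;-7.8 -27.5 0 0 0 -3.3 0.1;-8.2 -28.8 0 0 0 -3.3 0.1'
python3 -m handwheel '0 0 0 0 0 0 0.1;0 0 -4 0 0 0 0.1;0 0 -8 0 0 0 0.1;0 0 -11 0 0 0 0.1;0 0 -13 0 0 0 0.1;0 0 -14 0 0 0 0.1;0 0 -14.6 0 0 0 0.1;0 0 -14.9 0 0 0 0.1'
python3 -m handwheel '0 0 -0.2 0 0 0 0.1;0 0 -0.2 0 0 0 0.1'
```

```text
time_s: 3.73
position: [0.459, -0.3708, 0.1606]
tool_rot: [[0.976, 0.219, 0.001], [0.219, -0.976, -0.003], [0.0, 0.003, -1.0]]
ft_force: [0.3, 0.4, -1.3]
grip_width: 0.023
gripper_force: 39.7
time_s: 4.4
position: [0.461, -0.3651, 0.0133]
tool_rot: [[0.975, 0.224, -0.0], [0.224, -0.975, 0.001], [-0.0, -0.001, -1.0]]
ft_force: [-12.9, 14.1, 45.5]
grip_width: 0.0229
gripper_force: 45.6
time_s: 4.57
position: [0.461, -0.3651, 0.0134]
tool_rot: [[0.975, 0.224, 0.001], [0.224, -0.975, -0.0], [0.001, 0.001, -1.0]]
ft_force: [-10.2, 13.5, 33.3]
grip_width: 0.0232
gripper_force: 44.0
```

```bash
python3 -m handwheel '0 0 0.3 0 0 0 0.1;0 0 0.3 0 0 0 0.6;0 0 0.3 0 0 0 0.6;0 0 0.3 0 0 0 0.6;0 0 2 0 0 0 0.6;0 0 6 0 0 0 0.6;0 0 10 0 0 0 0.6;0 0 14 0 0 0 0.6'
python3 -m handwheel '0 2 2 0 0 0 0.6;0 6 4 0 0 7 0.5;0 10 6 0 0 14 0.5;0 14 6 0 0 21 0.5;0 18 6 0 0 28 0.5;0 22 6 0 0 35 0.5;0 26 6 0 0 42 0.5;0 30 6 0 0 49 0.5'
python3 - <<'E'
from h import *
d=get_image("top");cv2.imwrite("pics/top2.png",d["color"][:,:,::-1]);np.save("top2.npy",d,allow_pickle=True)
E
```

```text
time_s: 5.23
position: [0.4606, -0.3662, 0.1498]
tool_rot: [[0.975, 0.223, -0.001], [0.223, -0.975, 0.001], [-0.0, -0.001, -1.0]]
ft_force: [0.5, -0.4, -0.5]
grip_width: 0.0513
gripper_force: 0.0
time_s: 5.9
position: [0.4603, -0.0645, 0.2085]
tool_rot: [[0.466, 0.885, 0.0], [0.885, -0.466, -0.0], [0.0, 0.0, -1.0]]
ft_force: [0.7, -0.1, -1.0]
grip_width: 0.0429
gripper_force: 0.0
```

View pics/top2.png

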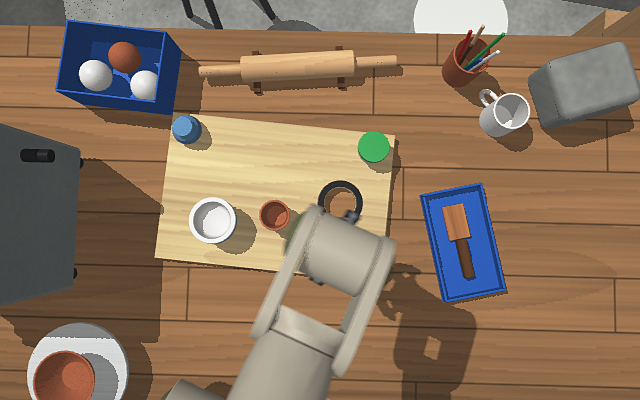

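The top view shows the paddle lying along the middle of the tray (450–478, 205–278). The ring is clear at (340,203) and the pots haven't moved. Next I go above the mortar's +x wall, with the tool y axis along world x.

```bash
python3 -m handwheel '1.2 3.6 0 0 0 4 0.5;2.4 7.2 0 0 0 8 0.5;3.6 10.8 0 0 0 12 0.5;4.8 14.4 0 0 0 16 0.5;6 18 -1 0 0 20 0.5;7.2 21.6 -2 0 0 24 0.5;8.2 24.5 -3.5 0 0 27.8 0.5;8.5 25.5 -4.5 0 0 27.8 0.5'
python3 -m handwheel '0 0 0 0 0 0 0.5;0 0 0 0 0 0 0.5'
python3 - <<'E'
from h import *
d=get_image("wrist");cv2.imwrite("pics/w2.png",d["color"][:,:,::-1]);np.save("w2.npy",d,allow_pickle=True)
E
```

```text
time_s: 6.62
position: [0.5461, 0.1921, 0.1617]
tool_rot: [[-0.0, 1.0, -0.001], [1.0, 0.0, 0.001], [0.001, -0.001, -1.0]]
ft_force: [0.0, 0.6, -0.1]
grip_width: 0.0429
gripper_force: 0.0
time_s: 6.78
position: [0.5454, 0.1882, 0.1629]
tool_rot: [[0.006, 1.0, -0.001], [1.0, -0.006, -0.001], [-0.001, -0.001, -1.0]]
ft_force: [-0.1, 0.0, 0.3]
grip_width: 0.0423
gripper_force: 0.0
```

View pics/w2.png

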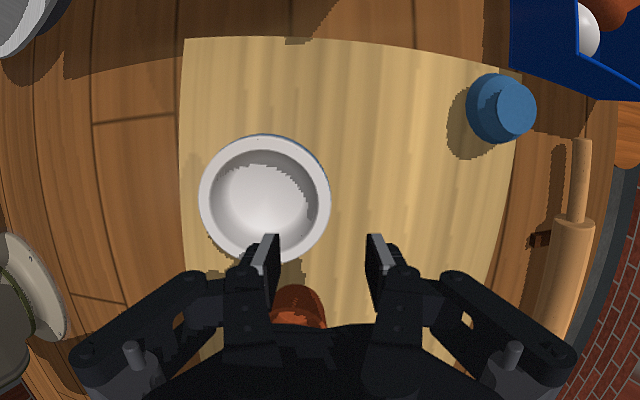

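The wrist view shows the mortar rim spanning columns 198–331 and rows 134–265, centred near (264,199). I'll check that position with the fisheye model.

```bash
python3 - <<'E'
import numpy as np
d=np.load("w2.npy",allow_pickle=True).item()
f=200/np.tan(np.radians(d["vertical_fov"]/2));R=np.array(d["orientation"]);o=np.array(d["xyz"])
for uv in [(264.5,199),(198,200),(331,199),(264,134),(265,265)]:
    p=np.array(uv)-[d["cx"],d["cy"]];r=np.hypot(*p);t=r/f
    v=R@np.array([*(p/r*np.sin(t)),np.cos(t)]);print(uv,np.round(o+v*(.094-o[2])/v[2],4))
E
```

```text
(264.5, 199) [0.5049 0.1953 0.094 ]
(198, 200) [0.4533 0.1948 0.094 ]
(331, 199) [0.5523 0.195  0.094 ]
(264, 134) [0.5065 0.2414 0.094 ]
(265, 265) [0.5016 0.1425 0.094 ]
```

Centre ≈ (0.503, 0.192) with a 99 mm diameter, which agrees with the top view. Descending and gripping the wall.

```bash
python3 -m handwheel '0.2 0.3 -3 0 0 0 0.5;0.2 0.3 -6 0 0 0 0.5;0.2 0.3 -8 0 0 0 0.5;0.2 0.3 -8.8 0 0 0 0.5;0.2 0.3 -8.8 0 0 0 0.5;0.2 0.3 -8.8 0 0 0 0.2;0.2 0.3 -8.8 0 0 0 0;0.2 0.3 -8.8 0 0 0 0' 50
python3 -m handwheel '0 0 0 0 0 0 0;0 0 0 0 0 0 0;0 0 0 0 0 0 0;0 0 0 0 0 0 0'
```

```text
time_s: 7.5
position: [0.5486, 0.1913, 0.0771]
tool_rot: [[0.006, 1.0, 0.003], [1.0, -0.006, 0.0], [0.0, 0.003, -1.0]]
ft_force: [-1.0, -0.1, 5.1]
grip_width: 0.009
gripper_force: 49.9
time_s: 7.83
position: [0.5487, 0.1915, 0.077]
tool_rot: [[0.005, 1.0, 0.003], [1.0, -0.005, 0.0], [0.0, 0.003, -1.0]]
ft_force: [-0.5, -0.7, 6.4]
grip_width: 0.0092
gripper_force: 50.4
```

```bash
python3 -m handwheel '1 -0.5 0 0 0 0 0;2.5 -1.5 0 0 0 0 0;4 -2.5 0 0 0 0 0;5.5 -3.5 0 0 0 0 0;7 -4.5 0 0 0 0 0;8.5 -5.5 0 0 0 0 0;9.8 -6.4 0 0 0 0 0;10.8 -7.2 0 0 0 0 0'
python3 -m handwheel '0.4 -1.5 0 0 0 0 0;0.8 -3 0 0 0 0 0;1.2 -4.5 0 0 0 0 0;1.5 -6 0 0 0 0 0;1.2 -7.5 0 0 0 0 0;0.6 -9 0 0 0 0 0;0 -10.3 0 0 0 0 0;-0.3 -11 0 0 0 0 0'
python3 - <<'E'
from h import *
d=get_image("wrist");cv2.imwrite("pics/w3.png",d["color"][:,:,::-1])
E
```

```text
time_s: 8.5
position: [0.6572, 0.1189, 0.0765]
tool_rot: [[0.006, 1.0, 0.002], [1.0, -0.006, 0.001], [0.001, 0.002, -1.0]]
ft_force: [-1.7, 1.5, 5.1]
grip_width: 0.0093
gripper_force: 52.1
time_s: 9.17
position: [0.6536, 0.0081, 0.0772]
tool_rot: [[0.007, 1.0, 0.004], [1.0, -0.007, -0.0], [-0.0, 0.004, -1.0]]
ft_force: [1.3, 2.7, 6.3]
grip_width: 0.0091
gripper_force: 50.8
```

View pics/w3.png

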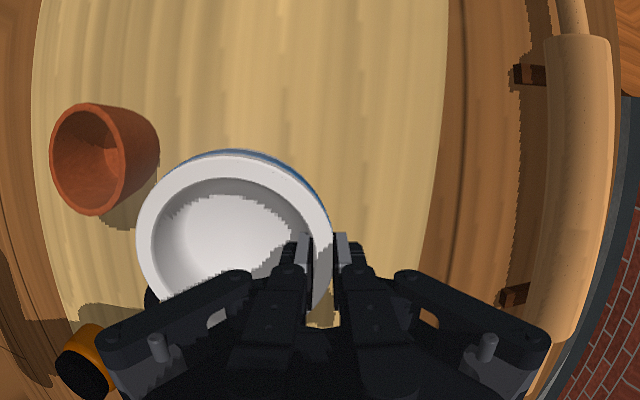

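The wrist view shows the rim gripped at the right side of the mortar. The cup at (105,160) is well clear. On to the ring.

```bash
python3 -m handwheel '-0.8 -1.3 0 0 0 0 0;-1.7 -2.8 0 0 0 0 0;-2.6 -4.3 0 0 0 0 0;-3.5 -5.8 0 0 0 0 0;-4.4 -7.3 0 0 0 0 0;-5.2 -8.6 0 0 0 0 0;-5.75 -9.5 0 0 0 0 0;-5.75 -9.5 0 0 0 0 0'
python3 -m handwheel '0 0 0 0 0 0 0;0 0 0 0 0 0 0'
python3 -m handwheel '0 0 -0.4 0 0 0 0;0 0 -0.8 0 0 0 0;0 0 -1.1 0 0 0 0;0 0 -1.3 0 0 0 0;0 0 -1.3 0 0 0 0;0 0 -1.3 0 0 0 0'
```

```text
time_s: 9.88
position: [0.5942, -0.0872, 0.0748]
tool_rot: [[0.008, 1.0, -0.002], [1.0, -0.008, 0.0], [0.0, -0.002, -1.0]]
ft_force: [1.2, 1.3, -6.1]
grip_width: 0.0092
gripper_force: 50.0
time_s: 10.05
position: [0.5954, -0.0849, 0.0749]
tool_rot: [[0.005, 1.0, -0.0], [1.0, -0.005, 0.001], [0.001, -0.0, -1.0]]
ft_force: [-1.5, 0.3, -5.5]
grip_width: 0.0092
gripper_force: 50.0
time_s: 10.55
position: [0.595, -0.0857, 0.0627]
tool_rot: [[0.005, 1.0, -0.001], [1.0, -0.005, -0.001], [-0.001, -0.001, -1.0]]
ft_force: [-3.6, -3.1, 4.9]
grip_width: 0.0093
gripper_force: 53.6
```

Contact has begun, and the side force says the seat lies slightly to −x and −y. I'll shift 1 mm that way and settle it.

```bash
python3 -m handwheel '-0.1 -0.1 0 0 0 0 0;-0.1 -0.1 -0.1 0 0 0 0;-0.1 -0.1 -0.2 0 0 0 0;-0.1 -0.1 -0.2 0 0 0 0;-0.1 -0.1 -0.2 0 0 0 0'
```

```text
time_s: 10.97
position: [0.595, -0.0863, 0.0618]
tool_rot: [[0.005, 1.0, 0.002], [1.0, -0.005, -0.001], [-0.001, 0.002, -1.0]]
ft_force: [-2.7, -0.6, 11.0]
grip_width: 0.0089
gripper_force: 55.8
```

```bash
python3 -m handwheel '-0.1 -0.1 0 0 0 0 0;-0.1 -0.1 0 0 0 0 0;-0.1 -0.1 0 0 0 0 0'
```

```text
time_s: 11.22
position: [0.5947, -0.087, 0.0619]
tool_rot: [[0.005, 1.0, 0.005], [1.0, -0.005, -0.0], [-0.0, 0.005, -1.0]]
ft_force: [0.7, 2.1, 10.5]
grip_width: 0.0087
gripper_force: 56.3
```

```bash
python3 -m handwheel '0 0 0.15 0 0 0 0;0 0 0.15 0 0 0 0.15;0 0 0.15 0 0 0 0.35;0 0 0.15 0 0 0 0.35;0 0 0.15 0 0 0 0.35;0 0 1.5 0 0 0 0.35;0 0 4 0 0 0 0.35;0 0 8 0 0 0 0.35'
python3 -m handwheel '-2.5 3 3 0 0 0 0.35;-5 4.5 4 0 0 0 0.35;-4.5 6.5 4 0 0 0 0.35;-6 8.5 4 0 0 0 0.35;-8 10.5 4 0 0 0 0.35;-10 12.5 4 0 0 0 0.35;-12 14.5 4 0 0 0 0.35;-12 14.5 4 0 0 0 0.35'
python3 - <<'E'
from h import *
for n in("top","side"):
    d=get_image(n);np.save(n+"3.npy",d,allow_pickle=True)
    if n=="top":
        a=d["color"]
    else: b=d["color"]
a=cv2.resize(a[110:310,150:520],None,fx=1.6,fy=1.6,interpolation=cv2.INTER_CUBIC);b=cv2.resize(b[120:320,220:460],None,fx=1,fy=1)
o=np.zeros((520,592,3),np.uint8);o[:320]=a;o[320:520,:240]=b
cv2.imwrite("pics/fin.png",o[:,:,::-1])
E
```

```text
time_s: 11.88
position: [0.5916, -0.087, 0.1379]
tool_rot: [[0.006, 1.0, -0.007], [1.0, -0.006, 0.003], [0.003, -0.007, -1.0]]
ft_force: [1.7, -0.7, -0.4]
grip_width: 0.03
gripper_force: 0.0
time_s: 12.55
position: [0.4699, 0.0603, 0.1803]
tool_rot: [[0.003, 1.0, -0.002], [1.0, -0.003, 0.001], [0.001, -0.002, -1.0]]
ft_force: [0.8, 0.5, -0.0]
grip_width: 0.0298
gripper_force: 0.0
```

View pics/fin.png

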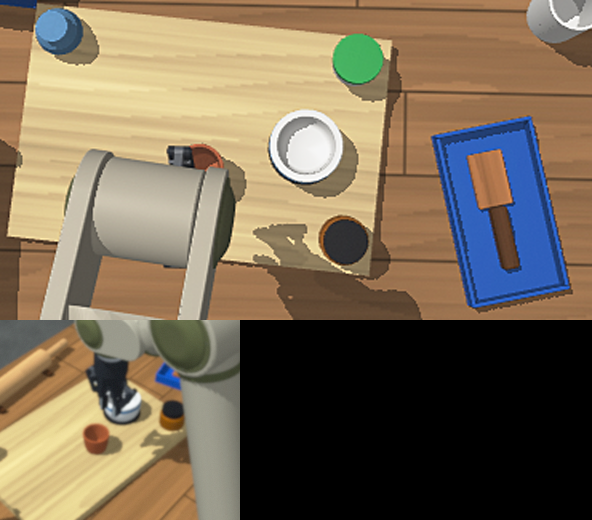

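The mortar is at (306,147) in the crop and looks centred over the ring. The paddle is in the tray and the visible pots are in place. I'll take one oblique wrist view to check that it is level.

```bash
python3 -m handwheel '0 -4 2 0 0 0 0.35;1 -8 2 0 0 0 0.35;2 -12 2 0 0 0 0.35;4 -16 2 0 0 0 0.35;5 -20 2 0 0 0 0.35;6 -24 2 0 0 0 0.35;7 -28 2 0 0 0 0.35;8 -31 2 0 0 0 0.35'
python3 -m handwheel '0 0 0 0 0 0 0.35;0 0 0 0 0 0 0.35;0 0 0 0 0 0 0.35'
python3 - <<'E'
from h import *
d=get_image("wrist");np.save("w4.npy",d,allow_pickle=True)
for n in("side","top"): np.save(n+"4.npy",get_image(n),allow_pickle=True)
# undistort: pinhole crop aimed at mortar rim centre
f=200/np.tan(np.radians(d["vertical_fov"]/2));R=np.array(d["orientation"]);o=np.array(d["xyz"])
z=np.array([.550,-.0865,.078])-o;print(o,z);z/=np.linalg.norm(z);x=R[:,0]-z*(R[:,0]@z);x/=np.linalg.norm(x);V=np.stack([x,np.cross(z,x),z],1)
F=900.;u,v=np.meshgrid(np.arange(640),np.arange(400));r=np.stack([(u-320)/F,(v-200)/F,np.ones(u.shape)],-1)@V.T@R
t=np.arctan2(np.hypot(r[...,0],r[...,1]),r[...,2]);k=f*t/np.hypot(r[...,0],r[...,1])
im=cv2.remap(d["color"],(d["cx"]+k*r[...,0]).astype(np.float32),(d["cy"]+k*r[...,1]).astype(np.float32),cv2.INTER_LINEAR)
np.savez("w4p.npz",im=im,V=V,o=o,F=F);cv2.imwrite("pics/w4.png",im[:,:,::-1])
E
```

```text
time_s: 13.32
position: [0.5534, -0.2568, 0.1998]
tool_rot: [[0.008, 1.0, -0.0], [1.0, -0.008, -0.0], [-0.0, -0.0, -1.0]]
ft_force: [0.4, 0.7, -0.3]
grip_width: 0.0299
gripper_force: 0.0
time_s: 13.57
position: [0.5531, -0.2529, 0.1998]
tool_rot: [[0.006, 1.0, -0.001], [1.0, -0.006, 0.001], [0.001, -0.001, -1.0]]
ft_force: [-0.1, 0.2, 0.8]
grip_width: 0.0298
gripper_force: 0.0
[ 0.55437511 -0.18807134  0.34148682] [-0.00437511  0.10157134 -0.26348682]
```

View pics/w4.png

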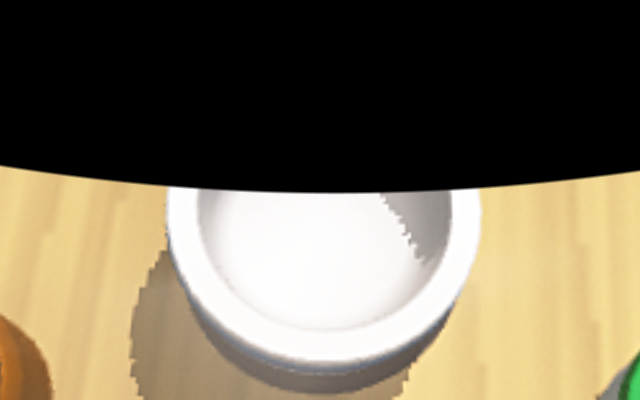

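Only the near half of the rim is in view, and not at a steep enough angle. I'll tilt the tool 45° to get a properly oblique view.

```bash
python3 -m handwheel '0 -0.5 0 7 0 0 0.35;0 -0.5 -1 14 0 0 0.35;0 -0.7 -2 21 0 0 0.35;0 -0.7 -3 28 0 0 0.35;0 -0.7 -4 35 0 0 0.35;0 -0.7 -5.5 42 0 0 0.35;0 -0.7 -7 45 0 0 0.35;0 -0.7 -7 45 0 0 0.35'
python3 -m handwheel '0 0 0 0 0 0 0.35;0 0 0 0 0 0 0.35;0 0 0 0 0 0 0.35'
python3 - <<'E'
from h import *
d=get_image("wrist");np.save("w5.npy",d,allow_pickle=True)
f=200/np.tan(np.radians(d["vertical_fov"]/2));R=np.array(d["orientation"]);o=np.array(d["xyz"])
z=np.array([.550,-.0865,.078])-o;print(o,z,R.T@z);z/=np.linalg.norm(z);x=R[:,0]-z*(R[:,0]@z);x/=np.linalg.norm(x);V=np.stack([x,np.cross(z,x),z],1)
F=1500.;u,v=np.meshgrid(np.arange(640),np.arange(480));r=np.stack([(u-320)/F,(v-240)/F,np.ones(u.shape)],-1)@V.T@R
t=np.arctan2(np.hypot(r[...,0],r[...,1]),r[...,2]);k=f*t/np.hypot(r[...,0],r[...,1])
im=cv2.remap(d["color"],(d["cx"]+k*r[...,0]).astype(np.float32),(d["cy"]+k*r[...,1]).astype(np.float32),cv2.INTER_LINEAR)
np.savez("w5p.npz",im=im,V=V,o=o,F=F);cv2.imwrite("pics/w5.png",im[:,:,::-1])
print((im.sum(2)==0).mean())
E
```

```text
time_s: 14.38
position: [0.5521, -0.2593, 0.1261]
tool_rot: [[0.011, 1.0, -0.003], [0.702, -0.005, 0.712], [0.712, -0.01, -0.702]]
ft_force: [-0.8, -0.4, -0.5]
grip_width: 0.0302
gripper_force: 0.0
time_s: 14.63
position: [0.5538, -0.2588, 0.1324]
tool_rot: [[0.003, 1.0, 0.001], [0.71, -0.002, 0.704], [0.704, -0.001, -0.71]]
ft_force: [0.4, 0.2, 0.2]
grip_width: 0.0297
gripper_force: 0.0
[ 0.55467956 -0.3134644   0.27897339] [-0.00467956  0.2269644  -0.20097339] [-0.00507545 -0.09723699  0.28713106]
0.0
```

View pics/w5.png

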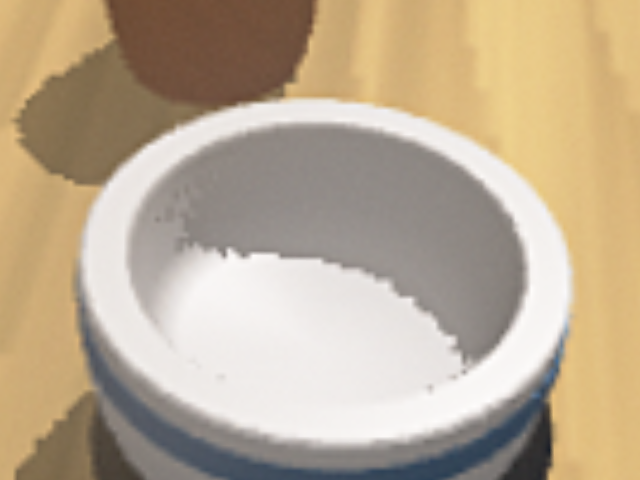

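The picture shows the rim visibly tilted: the left extreme is about (80,262), the right (571,285), the top (320,98) and the bottom (335,438). The right (+x) side sits lower. I'll work out the tilt from rim points with a circle fit on the tilted plane.

```bash
cat > tilt.py <<'E'
import numpy as np,cv2
from scipy.optimize import least_squares
w=np.load("w5p.npz");im,V,o,F=w["im"],w["V"],w["o"],float(w["F"])
hsv=cv2.cvtColor(im,cv2.COLOR_RGB2HSV)
m=((hsv[...,1]<45)&(hsv[...,2]>150)).astype(np.uint8)
m=cv2.morphologyEx(m,cv2.MORPH_OPEN,np.ones((5,5)))
P=[]
for row in range(130,262,6):
    c=np.flatnonzero(m[row]);P+=[(c[0],row,.05),(c[-1],row,.05)]
for col in range(200,450,10):
    r=np.flatnonzero(m[:,col]);P.append((col,r[0],.05))
# inner edge (dark cavity) and eye-read points of the lower rim edge
P+=[(315,122,.04),(527,275,.04),(128,255,.04),(420,148,.04),(215,148,.04)]
P=np.array(P,float)
ray=np.column_stack([(P[:,0]-320)/F,(P[:,1]-240)/F,np.ones(len(P))])@V.T
def res(p):
    n=np.array([p[2],p[3],np.sqrt(1-p[2]**2-p[3]**2)]);c=np.array([p[0],p[1],.058])+.02*n
    X=o+ray*(((c-o)@n)/(ray@n))[:,None];return np.linalg.norm(X-c,axis=1)-P[:,2]
s=least_squares(res,[.55,-.0865,0,0],loss="soft_l1",f_scale=.001)
print("centre",s.x[:2],"axis tilt x,y rad",s.x[2:],"rms",np.sqrt((s.fun**2).mean()))
E
python3 tilt.py
```

```text
centre [ 0.55018331 -0.09245575] axis tilt x,y rad [ 0.10952404 -0.08452393] rms 0.00046605789222732195
```

```bash
cat >> tilt.py <<'E'
s=least_squares(lambda p:res([.5501,-.087,*p]),[0,0],loss="soft_l1",f_scale=.001)
print("fixed centre: tilt",s.x,"rms",np.sqrt((s.fun**2).mean()))
s=least_squares(lambda p:res([p[0],p[1],0,0]),[.55,-.09],loss="soft_l1",f_scale=.001)
print("level: centre",s.x,"rms",np.sqrt((s.fun**2).mean()))
E
python3 tilt.py
python3 - <<'E'
from h import *
for n,z in(("top0",.094),("top4",.078)):
    d=np.load(n+".npy",allow_pickle=True).item()
    roi=(185,195,240,248) if n=="top0" else (308,170,372,235)
    c=cv2.fitEllipse(cast(d,blob(d,(0,0,170),(179,30,255),roi),z)[:,:2].astype(np.float32));print(n,np.round(c[0],4),np.round(c[1],4))
E
```

```text
centre [ 0.55018331 -0.09245575] axis tilt x,y rad [ 0.10952404 -0.08452393] rms 0.00046605789222732195
fixed centre: tilt [0.10563941 0.04464297] rms 0.0010147858863964138
level: centre [ 0.54889014 -0.08934376] rms 0.0013373529780731257
top0 [0.5019 0.1902] [0.0967 0.0985]
top4 [ 0.552  -0.0863] [0.0965 0.0972]
```

The +x lean of about 0.1 rad shows up in both cameras. The y lean is within measurement error. I'll straighten the tool, regrip the +x wall with the tool tilted 6° to match, then turn the mortar back about its sphere centre.

```bash
python3 -m handwheel '0 0 1 -7 0 0 0.4;0 0 2 -14 0 0 0.4;0 0 3 -21 0 0 0.4;0 0 4 -28 0 0 0.4;0 0 4.5 -35 0 0 0.4;0 0 5 -42 0 0 0.4;0 0 5 -45 0 0 0.4;0 0 5 -45 0 0 0.4'
python3 -m handwheel '1 4 0 0 2 0 0.4;2 8 0 0 4 0 0.4;3 12 -1 0 6 0 0.4;4 16 -2 0 6 0 0.4;4.2 17.1 -3 0 6 0 0.4;4.2 17.1 -3 0 6 0 0.4;4.2 17.1 -3 0 6 0 0.4;4.2 17.1 -3 0 6 0 0.4'
```

```text
time_s: 15.35
position: [0.5538, -0.257, 0.183]
tool_rot: [[0.002, 1.0, 0.003], [1.0, -0.002, -0.004], [-0.004, 0.003, -1.0]]
ft_force: [-0.2, 0.1, 0.7]
grip_width: 0.0342
gripper_force: 0.0
time_s: 16.02
position: [0.5953, -0.09, 0.151]
tool_rot: [[0.007, 0.995, -0.104], [1.0, -0.007, 0.0], [-0.001, -0.104, -0.995]]
ft_force: [-0.5, 0.1, 0.2]
grip_width: 0.0344
gripper_force: 0.0
```

```bash
python3 -m handwheel '0 0.2 -3 0 0 0 0.4;0 0.2 -6 0 0 0 0.4;0 0.2 -8 0 0 0 0.4;0 0.2 -9 0 0 0 0.4;0 0.2 -9 0 0 0 0.4;0 0.2 -9 0 0 0 0.2;0 0.2 -9 0 0 0 0;0 0.2 -9 0 0 0 0' 40
python3 -m handwheel '0 0 0 0 0 0 0;0 0 0 0 0 0 0;0 0 0 0 0 0 0'
```

```text
time_s: 16.68
position: [0.5952, -0.0867, 0.0617]
tool_rot: [[0.006, 0.995, -0.104], [1.0, -0.006, -0.0], [-0.001, -0.104, -0.995]]
ft_force: [-2.9, 0.9, 1.6]
grip_width: 0.0098
gripper_force: 38.5
time_s: 16.93
position: [0.5952, -0.0865, 0.061]
tool_rot: [[0.005, 0.995, -0.104], [1.0, -0.005, -0.0], [-0.001, -0.104, -0.995]]
ft_force: [-3.3, 1.0, 2.7]
grip_width: 0.0096
gripper_force: 38.7
```

```bash
python3 -m handwheel '0 0 0.12 0 -1.5 0 0;0 0 0.24 0 -3 0 0;0 0 0.36 0 -4.5 0 0;0 0 0.47 0 -6 0 0;0 0 0.47 0 -6 0 0;0 0 0.47 0 -6 0 0;0 0 0.47 0 -6 0 0'
```

```text
time_s: 17.52
position: [0.5945, -0.0865, 0.0649]
tool_rot: [[0.005, 1.0, -0.002], [1.0, -0.005, 0.0], [0.0, -0.002, -1.0]]
ft_force: [-6.8, -0.9, 0.9]
grip_width: 0.0095
gripper_force: 39.5
```

```bash
python3 -m handwheel '-0.05 0 0 0 0 0 0;-0.1 0 0 0 0 0 0;-0.1 0 0 0 0 0 0'
```

```text
time_s: 17.77
position: [0.5942, -0.0865, 0.065]
tool_rot: [[0.005, 1.0, -0.0], [1.0, -0.005, -0.0], [-0.0, -0.0, -1.0]]
ft_force: [-3.9, -0.6, 0.3]
grip_width: 0.0096
gripper_force: 39.3
```

```bash
python3 -m handwheel '-0.12 0 0 0 0 0 0;-0.12 0 0 0 0 0 0;-0.12 0 0 0 0 0 0'
python3 -m handwheel '0 0 0 0 0 0 0.2;0 0 0 0 0 0 0.4;0 0 0 0 0 0 0.4;0 0 0 0 0 0 0.4;0 0 0.5 0 0 0 0.4;0 0 2 0 0 0 0.4;0 0 5 0 0 0 0.4;0 0 9 0 0 0 0.4'
python3 -m handwheel '-1 -4 1 0 0 0 0.4;-2 -8 2 0 0 0 0.4;-3 -12 2 0 0 0 0.4;-4 -16 2 0 0 0 0.4;-4.2 -17 2 0 0 0 0.4;-4.2 -17 2 0 0 0 0.4'
python3 -m handwheel '0 -0.5 0 7 0 0 0.35;0 -0.5 -1 14 0 0 0.35;0 -0.7 -2 21 0 0 0.35;0 -0.7 -2 28 0 0 0.35;0 -0.7 -3 35 0 0 0.35;0 -0.7 -4 42 0 0 0.35;0 -0.7 -4.3 45 0 0 0.35;0 -0.7 -4.3 45 0 0 0.35'
python3 -m handwheel '0 0 0 0 0 0 0.35;0 0 0 0 0 0 0.35;0 0 0 0 0 0 0.35'
python3 - <<'E'
from h import *
d=get_image("wrist");np.save("w6.npy",d,allow_pickle=True)
f=200/np.tan(np.radians(d["vertical_fov"]/2));R=np.array(d["orientation"]);o=np.array(d["xyz"])
z=np.array([.550,-.0865,.078])-o;print(o);z/=np.linalg.norm(z);x=R[:,0]-z*(R[:,0]@z);x/=np.linalg.norm(x);V=np.stack([x,np.cross(z,x),z],1)
F=1500.;u,v=np.meshgrid(np.arange(640),np.arange(480));r=np.stack([(u-320)/F,(v-240)/F,np.ones(u.shape)],-1)@V.T@R
t=np.arctan2(np.hypot(r[...,0],r[...,1]),r[...,2]);k=f*t/np.hypot(r[...,0],r[...,1])
im=cv2.remap(d["color"],(d["cx"]+k*r[...,0]).astype(np.float32),(d["cy"]+k*r[...,1]).astype(np.float32),cv2.INTER_LINEAR)
np.savez("w6p.npz",im=im,V=V,o=o,F=F)
E
sed 's/w5p/w6p/; s/^P+=.*$//' tilt.py > tilt6.py; python3 tilt6.py
```

```text
time_s: 18.02
position: [0.5936, -0.0867, 0.0653]
tool_rot: [[0.006, 1.0, 0.002], [1.0, -0.006, -0.001], [-0.001, 0.002, -1.0]]
ft_force: [0.6, -1.0, 1.5]
grip_width: 0.0093
gripper_force: 39.2
time_s: 18.68
position: [0.5918, -0.086, 0.1541]
tool_rot: [[0.006, 1.0, -0.005], [1.0, -0.006, 0.002], [0.002, -0.005, -1.0]]
ft_force: [0.7, -0.2, 0.3]
grip_width: 0.0341
gripper_force: 0.0
time_s: 19.18
position: [0.5502, -0.2594, 0.1752]
tool_rot: [[0.01, 1.0, 0.0], [1.0, -0.01, -0.0], [-0.0, 0.0, -1.0]]
ft_force: [-0.7, 0.3, 0.2]
grip_width: 0.0344
gripper_force: 0.0
time_s: 19.85
position: [0.5507, -0.263, 0.1293]
tool_rot: [[0.009, 1.0, -0.003], [0.703, -0.004, 0.711], [0.711, -0.008, -0.703]]
ft_force: [1.1, -0.4, -0.0]
grip_width: 0.0299
gripper_force: 0.0
time_s: 20.1
position: [0.5516, -0.2625, 0.1334]
tool_rot: [[0.003, 1.0, -0.0], [0.709, -0.002, 0.705], [0.705, -0.002, -0.709]]
ft_force: [0.1, 0.3, 1.1]
grip_width: 0.0303
gripper_force: 0.0
[ 0.55258703 -0.31724768  0.27998725]
centre [ 0.54979172 -0.09368693] axis tilt x,y rad [ 0.02461293 -0.10327032] rms 0.0003915830688790822
fixed centre: tilt [0.03389179 0.05571601] rms 0.0011345067522046317
level: centre [ 0.54938564 -0.08979148] rms 0.0007594997968676393
```

The x lean is now about 0.03 rad. The y lean is poorly determined along this line of sight, so I'll look from the −x side, where it shows as a left–right slope.

```bash
python3 -m handwheel '0 0 1 -7 0 0 0.35;0 0 2 -14 0 0 0.35;0 0 3 -21 0 0 0.35;0 0 4 -28 0 0 0.35;0 0 5 -35 0 0 0.35;0 0 6 -42 0 0 0.35;0 0 7 -45 0 0 0.35;0 0 7 -45 0 0 0.35'
python3 -m handwheel '-2 2 0 0 0 -7 0.35;-4 4 0 0 0 -14 0.35;-6 6 0 0 0 -21 0.35;-8 8 0 0 0 -28 0.35;-10 10 0 0 0 -35 0.35;-11 12 0 0 0 -42 0.35;-12 15 0 0 0 -49 0.35;-13 17.3 0 0 0 -56 0.35'
python3 -m handwheel '0 0 0 0 0 -7 0.35;0 0 0 0 0 -14 0.35;0 0 0 0 0 -21 0.35;0 0 0 0 0 -28 0.35;0 0 0 0 0 -33 0.35;0 0 0 0 0 -33 0.35'
python3 -m handwheel '0 0 0 0 -7 0 0.35;0 0 -1 0 -14 0 0.35;0 0 -2 0 -21 0 0.35;0 0 -3 0 -28 0 0.35;0 0 -3 0 -30 0 0.35;0 0 -3 0 -30 0 0.35;0 0 -3 0 -30 0 0.35;0 0 -3 0 -30 0 0.35'
cat > look.py <<'E'
from h import *
import sys
from scipy.optimize import least_squares
d=get_image("wrist");np.save(sys.argv[1]+".npy",d,allow_pickle=True)
f=200/np.tan(np.radians(d["vertical_fov"]/2));R=np.array(d["orientation"]);o=np.array(d["xyz"])
hsv=cv2.cvtColor(d["color"],cv2.COLOR_RGB2HSV)
m=((hsv[...,1]<45)&(hsv[...,2]>150)).astype(np.uint8)*255
c=R.T@(np.array([.55,-.0865,.078])-o);t=np.arctan2(np.hypot(*c[:2]),c[2]);uc=np.array([d["cx"],d["cy"]])+f*t*c[:2]/np.hypot(*c[:2])
k=np.zeros_like(m);cv2.circle(k,tuple(int(x) for x in uc),95,255,-1);m&=k
q=max(cv2.findContours(m,cv2.RETR_EXTERNAL,cv2.CHAIN_APPROX_NONE)[0],key=cv2.contourArea)[:,0].astype(float)
print("rim px at",uc,"contour box",q.min(0),q.max(0))
q=q[q[:,1]<(q[:,1].min()+q[:,1].max())/2+3]            # far half of the rim, clear of wall and fingers
p=q-[d["cx"],d["cy"]];r=np.hypot(*p.T);ray=np.column_stack([p/r[:,None]*np.sin(r/f)[:,None],np.cos(r/f)])@R.T
def res(p):
    n=np.array([p[2],p[3],np.sqrt(1-p[2]**2-p[3]**2)]);c=np.array([p[0],p[1],.058])+.02*n
    X=o+ray*(((c-o)@n)/(ray@n))[:,None];return np.linalg.norm(X-c,axis=1)-.05
s=least_squares(res,[.55,-.0865,0,0],loss="soft_l1",f_scale=.001)
print("free",np.round(s.x,4),"rms",np.sqrt((s.fun**2).mean()))
s=least_squares(lambda p:res([.5501,-.087,*p]),[0,0],loss="soft_l1",f_scale=.001)
print("fixed centre",np.round(s.x,4),"rms",np.sqrt((s.fun**2).mean()))
E
python3 look.py w7
```

```text
time_s: 20.82
position: [0.552, -0.2612, 0.206]
tool_rot: [[0.002, 1.0, 0.005], [1.0, -0.002, -0.006], [-0.006, 0.005, -1.0]]
ft_force: [-0.2, -0.1, 0.2]
grip_width: 0.03
gripper_force: 0.0
time_s: 21.48
position: [0.4201, -0.0891, 0.2019]
tool_rot: [[0.836, 0.549, -0.0], [0.549, -0.836, 0.002], [0.001, -0.002, -1.0]]
ft_force: [0.4, 0.3, 0.3]
grip_width: 0.0298
gripper_force: 0.0
time_s: 21.98
position: [0.421, -0.0905, 0.2019]
tool_rot: [[1.0, 0.008, -0.0], [0.008, -1.0, 0.001], [-0.0, -0.001, -1.0]]
ft_force: [-0.1, 0.8, -0.2]
grip_width: 0.03
gripper_force: 0.0
time_s: 22.65
position: [0.4217, -0.091, 0.1727]
tool_rot: [[0.866, 0.011, 0.5], [0.013, -1.0, -0.001], [0.5, 0.007, -0.866]]
ft_force: [0.3, 0.6, 0.4]
grip_width: 0.03
gripper_force: 0.0
rim px at [317.73907147 117.78019426] contour box [266.  78.] [371. 169.]
free [ 0.5445 -0.0865 -0.1539 -0.1111] rms 0.0005391802287129482
fixed centre [ 0.1913 -0.058 ] rms 0.0013781928070408542look.py:15: RuntimeWarning: invalid value encountered in sqrt
  n=np.array([p[2],p[3],np.sqrt(1-p[2]**2-p[3]**2)]);c=np.array([p[0],p[1],.058])+.02*n
```

```bash
cat > joint.py <<'E'
from h import *
import sys
from scipy.optimize import least_squares
def rays(fn):
    d=np.load(fn+".npy",allow_pickle=True).item()
    f=200/np.tan(np.radians(d["vertical_fov"]/2));R=np.array(d["orientation"]);o=np.array(d["xyz"])
    hsv=cv2.cvtColor(d["color"],cv2.COLOR_RGB2HSV);m=((hsv[...,1]<45)&(hsv[...,2]>130)).astype(np.uint8)*255
    c=R.T@(np.array([.55,-.0865,.078])-o);t=np.arctan2(np.hypot(*c[:2]),c[2]);uc=np.array([d["cx"],d["cy"]])+f*t*c[:2]/np.hypot(*c[:2])
    k=np.zeros_like(m);cv2.circle(k,tuple(int(x) for x in uc),95,255,-1);m&=k
    q=max(cv2.findContours(m,cv2.RETR_EXTERNAL,cv2.CHAIN_APPROX_NONE)[0],key=cv2.contourArea)[:,0].astype(float)
    q=q[q[:,1]<(q[:,1].min()+q[:,1].max())/2+1];q+=(q-uc)/np.linalg.norm(q-uc,axis=1)[:,None]*.5   # pixel-edge, not pixel-centre
    p=q-[d["cx"],d["cy"]];r=np.hypot(*p.T);return o,np.column_stack([p/r[:,None]*np.sin(r/f)[:,None],np.cos(r/f)])@R.T
W=[rays(f) for f in sys.argv[1:]]
def res(p):
    n=np.array([p[0],p[1],np.sqrt(max(.1,1-p[0]**2-p[1]**2))]);out=[]
    for i,(o,ray) in enumerate(W):
        e=p[2+3*i:5+3*i];c=np.array([.5501,-.087,.058])+.02*n;oo=o+e
        X=oo+ray*(((c-oo)@n)/(ray@n))[:,None];out+=[(np.linalg.norm(X-c,axis=1)-.05)/.0005/np.sqrt(len(ray)/10),e/.003]
    return np.concatenate(out)
s=least_squares(res,np.zeros(2+3*len(W)),loss="soft_l1")
C=np.linalg.inv(s.jac.T@s.jac);print(sys.argv[1:],"tilt",np.round(s.x[:2],3),"+-",np.round(np.sqrt(np.diag(C))[:2],3),"offsets mm",np.round(s.x[2:]*1e3,1),"cost",s.cost)
E
python3 joint.py w6 w7; python3 joint.py w6; python3 joint.py w7; python3 joint.py w5
```

```text
['w6', 'w7'] tilt [ 0.007 -0.042] +- [0.013 0.019] offsets mm [ 0.6 -0.1  3.1  0.5 -0.3  3.7] cost 6.5836213451473276
['w6'] tilt [ 0.008 -0.04 ] +- [0.014 0.026] offsets mm [ 0.5 -0.2  3.1] cost 4.025645123459496
['w7'] tilt [-0.009 -0.046] +- [0.055 0.029] offsets mm [ 0.9 -0.3  3.4] cost 2.5045947340464823
['w5'] tilt [ 0.086 -0.058] +- [0.016 0.028] offsets mm [0.3 0.6 2.6] cost 4.0400419587017815
```

Fitting both views together gives a tilt of (0.007, −0.042) rad. The x lean is fixed and a small y lean remains. There is time to correct it the same way on the +y wall.

```bash
python3 -m handwheel '0 0 1 0 7 0 0.35;0 0 2 0 14 0 0.35;0 0 3 0 21 0 0.35;0 0 3 0 28 0 0.35;0 0 3 0 30 0 0.35;0 0 3 0 30 0 0.35;0 0 3 0 30 0 0.35'
python3 -m handwheel '3 1 0 0 0 0 0.35;6 2 0 1 0 0 0.35;9 3 -1 2 0 0 0.35;12 4.5 -3 2.4 0 0 0.35;12.8 4.85 -5 2.4 0 0 0.35;12.8 4.85 -5 2.4 0 0 0.35;12.8 4.85 -5 2.4 0 0 0.35'
```

```text
time_s: 23.28
position: [0.4216, -0.0902, 0.2018]
tool_rot: [[1.0, 0.013, 0.001], [0.013, -1.0, -0.0], [0.001, 0.0, -1.0]]
ft_force: [-0.5, -0.2, -0.9]
grip_width: 0.0299
gripper_force: 0.0
time_s: 23.87
position: [0.5481, -0.0419, 0.1516]
tool_rot: [[1.0, 0.012, -0.002], [0.012, -0.999, 0.042], [-0.001, -0.042, -0.999]]
ft_force: [-0.1, -0.3, 0.8]
grip_width: 0.0299
gripper_force: 0.0
```

```bash
python3 -m handwheel '0.1 0 -3 0 0 0 0.35;0.1 0 -6 0 0 0 0.35;0.1 0 -8 0 0 0 0.35;0.1 0 -8.4 0 0 0 0.35;0.1 0 -8.4 0 0 0 0.35;0.1 0 -8.4 0 0 0 0.2;0.1 0 -8.4 0 0 0 0;0.1 0 -8.4 0 0 0 0' 40
python3 -m handwheel '0 0 0 0 0 0 0;0 0 0 0 0 0 0;0 0 0 0 0 0 0'
```

```text
time_s: 24.53
position: [0.5497, -0.0419, 0.0694]
tool_rot: [[1.0, 0.012, 0.0], [0.012, -0.999, 0.042], [0.001, -0.042, -0.999]]
ft_force: [-3.7, 1.1, 1.8]
grip_width: 0.0091
gripper_force: 40.7
time_s: 24.78
position: [0.5498, -0.0417, 0.0687]
tool_rot: [[1.0, 0.012, -0.0], [0.012, -0.999, 0.042], [0.0, -0.042, -0.999]]
ft_force: [-4.0, 2.0, 5.8]
grip_width: 0.0094
gripper_force: 40.9
```

```bash
python3 -m handwheel '0 0 -0.1 -1.2 0 0 0;0 0 -0.17 -2.4 0 0 0;0 0 -0.17 -2.4 0 0 0;0 0 -0.17 -2.4 0 0 0;0 0 -0.17 -2.4 0 0 0'
```

```text
time_s: 25.2
position: [0.5496, -0.0414, 0.0667]
tool_rot: [[1.0, 0.012, -0.001], [0.012, -1.0, 0.001], [-0.001, -0.001, -1.0]]
ft_force: [-5.0, 3.7, 4.2]
grip_width: 0.0092
gripper_force: 41.0
```

```bash
python3 -m handwheel '-0.15 0.1 0 0 0 0 0;-0.15 0.1 0 0 0 0 0;-0.15 0.1 0 0 0 0 0'
python3 -m handwheel '0 0 0 0 0 0 0.15;0 0 0 0 0 0 0.35;0 0 0 0 0 0 0.35;0 0 0 0 0 0 0.35;0 0 0.5 0 0 0 0.35;0 0 2 0 0 0 0.35;0 0 5 0 0 0 0.35;0 0 9 0 0 0 0.35'
python3 -m handwheel '-3 -1.3 1.5 0 0 0 0.35;-6 -2.6 3 0 0 0 0.35;-9 -3.9 4.5 0 0 0 0.35;-12 -4.9 4.5 0 0 0 0.35;-12.7 -4.9 4.5 0 0 0 0.35;-12.7 -4.9 4.5 0 0 0 0.35'
python3 -m handwheel '0 0 0 0 -7 0 0.35;0 0 -1 0 -14 0 0.35;0 0 -2 0 -21 0 0.35;0 0 -3 0 -28 0 0.35;0 0 -3 0 -30 0 0.35;0 0 -3 0 -30 0 0.35;0 0 -3 0 -30 0 0.35;0 0 -3 0 -30 0 0.35'
python3 look.py w8 2>/dev/null | head -1; python3 joint.py w8
```

```text
time_s: 25.45
position: [0.5489, -0.0412, 0.0667]
tool_rot: [[1.0, 0.012, 0.001], [0.012, -1.0, -0.0], [0.001, 0.0, -1.0]]
ft_force: [-0.2, 0.4, 3.4]
grip_width: 0.0093
gripper_force: 41.1
time_s: 26.12
position: [0.5473, -0.0406, 0.1557]
tool_rot: [[1.0, 0.012, -0.005], [0.012, -1.0, 0.002], [-0.005, -0.002, -1.0]]
ft_force: [1.3, -0.1, 0.3]
grip_width: 0.03
gripper_force: 0.0
time_s: 26.62
position: [0.4203, -0.0901, 0.2021]
tool_rot: [[1.0, 0.01, 0.001], [0.01, -1.0, -0.0], [0.001, 0.0, -1.0]]
ft_force: [-0.5, -0.2, 0.3]
grip_width: 0.0303
gripper_force: 0.0
time_s: 27.28
position: [0.4227, -0.0904, 0.1719]
tool_rot: [[0.866, 0.011, 0.5], [0.013, -1.0, -0.0], [0.5, 0.007, -0.866]]
ft_force: [-0.2, 0.0, 0.2]
grip_width: 0.0299
gripper_force: 0.0
rim px at [318.43172446 118.30054959] contour box [266.  78.] [371. 169.]
['w8'] tilt [0.025 0.042] +- [0.05  0.026] offsets mm [ 0.6 -0.1  3.6] cost 3.121194716196155
```

```bash
python3 -m handwheel '0 0 1 0 7 0 0.35;0 0 2 0 14 0 0.35;0 0 3 0 21 0 0.35;0 0 3 0 28 0 0.35;0 0 3 0 30 0 0.35;0 -4 3 0 30 0 0.35;2 -8 3 0 30 0 0.35;4 -10 3 0 30 0 0.35'
python3 -m handwheel '2 -2 0 0 0 7 0.35;4 -4 0 0 0 14 0.35;6 -5 0 0 0 21 0.35;8 -6 0 0 0 28 0.35;9 -7 0 0 0 35 0.35;9 -7 0 0 0 42 0.35;9 -7 0 0 0 49 0.35;9 -7 0 0 0 56 0.35'
python3 -m handwheel '0 0 0 0 0 7 0.35;0 0 0 0 0 14 0.35;0 0 0 0 0 21 0.35;0 0 0 0 0 28 0.35;0 0 0 0 0 34 0.35;0 0 0 0 0 34 0.35;0 0 0 0 0 34 0.35'
python3 -m handwheel '0 0 0 7 0 0 0.35;0 0 -1 14 0 0 0.35;0 0 -2 21 0 0 0.35;0 0 -4 28 0 0 0.35;0 0 -5 35 0 0 0.35;0 0 -6 42 0 0 0.35;0 0 -7 45 0 0 0.35;0 0 -7 45 0 0 0.35'
python3 -m handwheel '0 0 0 0 0 0 0.35;0 0 0 0 0 0 0.35;0 0 0 0 0 0 0.35'
python3 look.py w9 2>/dev/null | head -1; python3 joint.py w9;python3 joint.py w8 w9
```

```text
time_s: 28.0
position: [0.4627, -0.1926, 0.2019]
tool_rot: [[1.0, 0.011, -0.0], [0.011, -1.0, -0.003], [-0.0, 0.003, -1.0]]
ft_force: [1.0, -0.3, -0.5]
grip_width: 0.03
gripper_force: 0.0
time_s: 28.67
position: [0.5525, -0.26, 0.2012]
tool_rot: [[0.545, 0.839, -0.001], [0.839, -0.545, -0.001], [-0.002, -0.0, -1.0]]
ft_force: [0.3, -0.5, 0.5]
grip_width: 0.0298
gripper_force: 0.0
time_s: 29.25
position: [0.5521, -0.2598, 0.2014]
tool_rot: [[-0.009, 1.0, -0.0], [1.0, 0.009, -0.001], [-0.001, -0.0, -1.0]]
ft_force: [-0.2, 0.0, -0.6]
grip_width: 0.0301
gripper_force: 0.0
time_s: 29.92
position: [0.5506, -0.2608, 0.1273]
tool_rot: [[-0.003, 1.0, -0.003], [0.703, 0.004, 0.711], [0.711, 0.0, -0.703]]
ft_force: [0.3, 0.2, -0.4]
grip_width: 0.03
gripper_force: 0.0
time_s: 30.17
position: [0.5521, -0.2595, 0.1329]
tool_rot: [[-0.013, 1.0, 0.0], [0.71, 0.009, 0.705], [0.705, 0.01, -0.71]]
ft_force: [-0.5, -0.8, 0.2]
grip_width: 0.0296
gripper_force: 0.0
rim px at [320.4552779   95.73430639] contour box [270.  70.] [371. 135.]
['w9'] tilt [0.034 0.028] +- [0.012 0.023] offsets mm [0.5 0.1 3.1] cost 4.597376456144702
['w8', 'w9'] tilt [0.034 0.034] +- [0.012 0.017] offsets mm [ 0.3 -0.1  3.9  0.5 -0.2  3.2] cost 7.8054393113476666
```

The joint estimate is about (0.034, 0.034) rad, inside the limit but with a thin margin. A firmer fix is to use the two open fingertips (85 mm apart, at equal height) as a level bar on the rim, pressing lightly along x and then along y.

```bash
python3 -m handwheel '0 0 1 -7 0 0 1;0 0 2 -14 0 0 1;0 0 3 -21 0 0 1;0 0 4 -28 0 0 1;0 0 5 -35 0 0 1;0 0 6 -42 0 0 1;0 0 7 -45 0 0 1;0 0 7 -45 0 0 1'
python3 -m handwheel '0 4 0 0 0 0 1;0 8 0 0 0 0 1;0 12 -2 0 0 0 1;-0.2 16 -6 0 0 0 1;-0.2 17.2 -9 0 0 0 1;-0.2 17.2 -11 0 0 0 1;-0.2 17.2 -11.5 0 0 0 1;-0.2 17.2 -11.5 0 0 0 1'
python3 -m handwheel '0 0 -0.5 0 0 0 1;0 0 -0.9 0 0 0 1;0 0 -0.9 0 0 0 1'; python3 -c "
from rig import status;print(status.observe()['wrist_torque'])"
```

```text
time_s: 30.88
position: [0.5525, -0.2578, 0.2055]
tool_rot: [[-0.015, 1.0, 0.006], [1.0, 0.015, -0.006], [-0.006, 0.005, -1.0]]
ft_force: [-0.4, -0.4, 0.5]
grip_width: 0.0853
gripper_force: 0.0
time_s: 31.55
position: [0.5491, -0.088, 0.0853]
tool_rot: [[-0.012, 1.0, -0.003], [1.0, 0.012, 0.002], [0.002, -0.003, -1.0]]
ft_force: [-0.5, 0.7, 0.0]
grip_width: 0.085
gripper_force: 0.0
time_s: 31.8
position: [0.5499, -0.0889, 0.0778]
tool_rot: [[-0.011, 1.0, 0.001], [1.0, 0.011, -0.0], [-0.0, 0.001, -1.0]]
ft_force: [-0.3, -0.2, 0.4]
grip_width: 0.0853
gripper_force: 0.0
[ 0.0534869   0.05030753 -0.01322747]
```

```bash
T='from rig import status;import numpy as np;s=status.observe();print("tq",np.round(s["wrist_torque"],2))'
python3 -m handwheel '0.05 0.15 -0.5 0 0 0 1;0.05 0.15 -0.9 0 0 0 1;0.05 0.15 -0.9 0 0 0 1' | sed -n '2p;4p'; python3 -c "$T"
python3 -m handwheel '0 0 -0.1 0 0 0 1;0 0 -0.2 0 0 0 1;0 0 -0.2 0 0 0 1'| sed -n '2p;4p'; python3 -c "$T"
python3 -m handwheel '0 0 -0.1 0 0 0 1;0 0 -0.15 0 0 0 1;0 0 -0.15 0 0 0 1'| sed -n '2p;4p'; python3 -c "$T"
```

```text
position: [0.5497, -0.0864, 0.0678]
ft_force: [-0.7, 0.4, -0.4]
tq [-0.03  0.04  0.03]
position: [0.55, -0.0864, 0.0663]
ft_force: [0.4, -0.4, 0.3]
tq [ 0.03 -0.02  0.04]
position: [0.55, -0.0865, 0.0648]
ft_force: [0.5, -0.2, 0.4]
tq [0.01 0.03 0.07]
```

```bash
T='from rig import status;import numpy as np;s=status.observe();print("tq",np.round(s["wrist_torque"],2))'
for i in 1; do python3 -m handwheel '0 0 -0.1 0 0 0 1;0 0 -0.15 0 0 0 1;0 0 -0.15 0 0 0 1'| sed -n '2p;4p'; python3 -c "$T"; done
python3 -m handwheel '0 0 -0.1 0 0 0 1;0 0 -0.15 0 0 0 1;0 0 -0.15 0 0 0 1'| sed -n '2p;4p'; python3 -c "$T"
```

```text
position: [0.5499, -0.0865, 0.0634]
ft_force: [-0.4, 0.4, 3.1]
tq [-0.1   0.26 -0.02]
position: [0.5501, -0.0865, 0.063]
ft_force: [-5.1, -0.1, 12.5]
tq [-0.02  0.87 -0.05]
```

First contact was on the −x side, then the load became balanced, so x is level. Now the same along y.

```bash
T='from rig import status;import numpy as np;s=status.observe();print("tq",np.round(s["wrist_torque"],2))'
python3 -m handwheel '0 0 0.2 0 0 0 1;0 0 1 0 0 0 1;0 0 3 0 0 0 1;0 0 3 0 0 -7 1;0 0 3 0 0 -14 1;0 0 3 0 0 -21 1;0 0 3 0 0 -28 1;0 0 3 0 0 -35 1' | sed -n 2p
python3 -m handwheel '0 0 0 0 0 -7 1;0 0 0 0 0 -14 1;0 0 0 0 0 -21 1;0 0 0 0 0 -28 1;0 0 0 0 0 -35 1;0 0 0 0 0 -42 1;0 0 0 0 0 -49 1;0 0 0 0 0 -56 1' | sed -n 2p
python3 -m handwheel '0 0 -1 0 0 0 1;0 0 -2 0 0 0 1;0 0 -2.6 0 0 0 1;0 0 -2.6 0 0 0 1;0 0 -2.6 0 0 0 1'; python3 -c "$T"
```

```text
position: [0.5501, -0.0865, 0.0921]
position: [0.5501, -0.0864, 0.0921]
time_s: 34.8
position: [0.5498, -0.0864, 0.0652]
tool_rot: [[1.0, -0.004, -0.001], [-0.004, -1.0, 0.001], [-0.001, -0.001, -1.0]]
ft_force: [0.6, 0.8, 0.1]
grip_width: 0.0853
gripper_force: 0.0
tq [-0.04  0.08 -0.01]
```

```bash
T='from rig import status;import numpy as np;s=status.observe();print("tq",np.round(s["wrist_torque"],2))'
python3 -m handwheel '0 0 -0.1 0 0 0 1;0 0 -0.15 0 0 0 1;0 0 -0.15 0 0 0 1'| sed -n '2p;4p'; python3 -c "$T"
python3 -m handwheel '0 0 -0.1 0 0 0 1;0 0 -0.1 0 0 0 1;0 0 -0.1 0 0 0 1'| sed -n '2p;4p'; python3 -c "$T"
```

```text
position: [0.5501, -0.0865, 0.0644]
ft_force: [0.3, -0.5, 0.0]
tq [-0.   -0.06 -0.01]
position: [0.5501, -0.0865, 0.0635]
ft_force: [0.7, 0.2, 1.0]
tq [ 0.09 -0.03 -0.03]
```

```bash
T='from rig import status;import numpy as np;s=status.observe();print("tq",np.round(s["wrist_torque"],2))'
python3 -m handwheel '0 0 -0.1 0 0 0 1;0 0 -0.1 0 0 0 1;0 0 -0.1 0 0 0 1'| sed -n '2p;4p'; python3 -c "$T"
python3 -m handwheel '0 0 -0.08 0 0 0 1;0 0 -0.08 0 0 0 1;0 0 -0.08 0 0 0 1'| sed -n '2p;4p'; python3 -c "$T"
```

```text
position: [0.5503, -0.0865, 0.0631]
ft_force: [-1.2, 0.4, 6.7]
tq [ 0.17  0.18 -0.  ]
position: [0.5505, -0.0865, 0.0629]
ft_force: [-3.4, 2.0, 12.6]
tq [ 0.37  0.48 -0.06]
```

Contact is balanced at the same height in y as in x, so the rim is level. I'll retreat and run a final numeric check.

```bash
python3 -m handwheel '0 0 0.2 0 0 0 1;0 0 1 0 0 0 1;0 0 4 0 0 0 1;0 0 8 0 0 0 1;0 0 12 0 0 0 1;-3 -1 14 0 0 0 0.5;-6 -1 14 0 0 0 0.5;-9 -1 14 0 0 0 0.5' | sed -n 2p
python3 -m handwheel '-3.8 0.7 0 0 0 0 0.35;-3.8 0.7 0 0 -7 0 0.35;-3.8 0.7 -1 0 -14 0 0.35;-3.8 0.7 -2 0 -21 0 0.35;-3.8 0.7 -3 0 -28 0 0.35;-3.8 0.7 -3 0 -30 0 0.35;-3.8 0.7 -3 0 -30 0 0.35;-3.8 0.7 -3 0 -30 0 0.35'| sed -n 2p
python3 look.py w10 2>/dev/null | head -1; python3 joint.py w10
python3 -m handwheel '0 0 2 0 7 0 0.35;0 0 4 0 14 0 0.35;-3 -4 5 0 21 0 0.35;-5 -8 5 0 28 0 0.35;-6 -12 6 0 30 0 0.35;-6 -16 6 0 30 0 0.35;-6 -20 6 0 30 0 0.35;-6 -24 6 0 30 0 0.35'| sed -n '2p;4p'
cat > chk.py <<'E'
from h import *
d=get_image("top");s=status.observe();print(s["time_s"],np.round(s["position"],3))
for n,lo,hi,roi,z in(("tub",(45,100,60),(80,255,255),(350,125,400,170),.074),("jar",(0,0,0),(179,255,60),(345,240,390,280),.082),("cup",(0,120,60),(14,255,255),(255,195,297,235),.079),("vase",(95,80,60),(120,255,255),(168,110,208,150),.080),("mortar",(0,0,170),(179,30,255),(308,170,372,235),.078),("paddle",(0,60,40),(20,255,210),(438,198,490,285),.04)):
    c=cv2.fitEllipse(cast(d,blob(d,lo,hi,roi),z)[:,:2].astype(np.float32));print(n,np.round(c[0],4),np.round(c[1],4))
E
python3 chk.py
```

```text
position: [0.4592, -0.0967, 0.2029]
position: [0.4219, -0.0897, 0.1719]
rim px at [317.74195769 117.51745276] contour box [266.  77.] [372. 169.]
['w10'] tilt [-0.008 -0.005] +- [0.056 0.029] offsets mm [0.6 0.  3.7] cost 3.0354966301786543
position: [0.3622, -0.3245, 0.2326]
ft_force: [0.7, 0.9, -0.1]
37.9 [ 0.362 -0.331  0.232]
tub [ 0.6735 -0.155 ] [0.0667 0.0685]
jar [ 0.4238 -0.1421] [0.0567 0.0578]
cup [0.5175 0.0583] [0.065  0.0654]
vase [0.7013 0.2578] [0.0606 0.0644]
mortar [ 0.5505 -0.0865] [0.0972 0.0973]
paddle [ 0.496  -0.3516] [0.0468 0.1963]
```

The estimated tilt is about 0, the mortar's rim is on the seat axis, the pots are unmoved and the arm is clear. Handing in.

```bash
python3 -c "
from rig import env;print(env.close_job())"
```

```text
the job is handed in; nothing more can be done
None
```

I handed the job in at about 38 s of the 72 s allowed, but the hand-in returned no verdict: the paddle lies flat in the tray, the mortar sits centred and level in the ring by my last camera check (tilt about 0.01 rad, ±0.03 across y and ±0.06 along x; limit 0.08), and the four pots have not moved.

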